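# Open the temple's lamp-oil bottle with the push-and-turn cap

## Robot

A 6-joint arm with a two-finger parallel gripper is mounted at the origin on the work surface. World frame = base frame: x ahead of the robot, y to its left, z up, the work surface at z = 0. Lengths are in m, angles in rad, forces in N, time in s.
With the tool pointing down it reaches from about 0.425 to 0.95 m from the base axis. Payload 3.5 kg.
Tool frame: the origin (TCP) lies on the centre line of the jaws, within the pads' length; the fingertips stand 11 mm ahead of it and the grasp point (between the pads) lies 8 mm behind it; y points along the fingers, x is the direction in which the jaws open and shut, and the axes are right-handed (so a half turn about y gives the same grasp; the last joint's range is limited). The gripper opens to 85 mm and grips with 20 to 120 N. Pads are 22 mm wide; open, the fingers measure 114 mm over their backs; the gripper's body (76 mm by 85 mm) begins 54 mm behind the grasp point. The pads swing forward as they close: fully open they stand 13 mm farther back than shut.
Start: joints at [1.186, 0.286, 1.577, -0, 1.279, -0.15], TCP at [0.157, 0.656, 0.215] pointing down, gripper open.
Joint ranges: [-2.77, 2.77], [-0.9, 2.22], [0.21, 2.48], [-1.53, 4.67], [0.24, 2.81], [-2.84, 2.84]. Speed limits (rad/s): [2.79, 2.79, 3.14, 3.14, 3.14, 3.14].

## Interface

Orientations are given as a unit quaternion [x, y, z, w].
In Python, from plant import get_state, read_camera, sign_off gives the robot as it stands.
- The arm moves only by the shell command python3 -m inch 'ROWS' [FORCE]. ROWS is JSON, a list of rows, each an object of numbers: "ax", "ay", "az": the turn, a rotation vector about the tool's x, y, z in rad; "x", "y", "z": the shift along the tool's x, y, z in mm; "hand": the closure, from -1 (fully open) to 1 (shut). In form: [{"ax": .., "ay": .., "az": .., "x": .., "y": .., "z": .., "hand": ..}, ...]. A call has 1 to 5 rows; each row shifts and turns the commanded pose from where the row before left it, along the tool's axes as they then stand; what a row does not reach is not made up. A row lasts 1/12 s, in which the tool goes at most 41.7 mm and 7.16 degrees, less where a joint would pass 70% of its speed; a pose out of reach is approached as far as the arm can. A call with a gripper value outside its range is refused whole. The fingers move at their own pace and stop on an object; FORCE is the grip in N (left out, the last holds). Time passes only in rows, so rows that do not move let the fingers close. It gives the time, the measured TCP pose, the force and the opening at its end, in the units of the state.
- get_state(): the state, without advancing time (a new reading comes with each control period).
- read_camera(name): name is "scene" or "top"; returns a dict with "img" (400x640x3 uint8, red, green, blue), "fov_y" (degrees; the focal length in pixels is half the picture's height over the tangent of half this angle, whatever the lens; pixels are square), "cx", "cy" (the principal point, pixels), "T" (4x4, takes a point from camera to world coordinates). Camera axes: x right, y down, z forward; pixel columns grow to the right and rows downward; lengths in m; the calibration is good to about 2 mm. A picture is of the moment at which its call begins. There is no depth.
- sign_off(): hands the job in, once; it reports no verdict.
The state is a dict: "time": time; "qpos": joint angles; "dq": joint speeds; "joint_efforts": joint torques, N m; "eef_pos": TCP position; "tcp_rot": TCP orientation; "contact_force": force on the tool from outside, world axes, zero at the start; "wrist_torque": the same for the moment, N m; "opening": opening from 0.0 (shut) to 1.0 (fully open).
Only numpy, scipy, OpenCV 4.12 (cv2) and the standard library are available. Lean on these libraries where they do the work, as an engineer would, in place of code of your own. Each camera call takes 0.05 s, during which the arm holds its last target. There are 200 camera calls.

## Task

Open the lamp-oil bottle in the rosewood rack: press its broad white safety cap down against the spring, twist it counter-clockwise (seen from above) while it is down until it is free, and lift it straight off. Finish while still holding the cap upright in the gripper, about 6 cm clear above the bottle's mouth and centred over it so that drips would fall back in; do not put it down or let go. Leave the other things on the shelf where they are.

Things in the scene. Friction and masses are not known exactly. Their poses are not given: they have to be found in the camera images.
- rack: slotted rosewood rack, fixed: 110 x 400 x 8 mm foot with five open square sockets (68 mm wide along x) in a row along its y axis, pitch 74 mm, walls 36 mm high. Origin: centre of its underside on the shelf. Bottle, corked flask and one porcelain holder stand in its first, middle and last socket in an order that changes; the other two sockets are empty.
- bottle: square amber glass lamp-oil bottle with a paper label, 60 x 60 mm, held fast in a rack socket (it neither turns nor lifts); the tallest thing in the rack. Origin: centre of its underside, 8 mm above the shelf, z up. Square body to 118 mm, sloping shoulder 118 to 138 mm, neck 26 mm in diameter up to the rim at 170 mm, with three small lugs that lock the cap.
- mouth (a point): centre of the bottle's rim, on its axis, 170 mm above the bottle's origin, axes as the bottle's. A sprung brass sealing plug 18 mm in diameter stands 6 mm out of it under the cap (7 mm once the cap is off).
- cap: white ribbed round push-and-turn cap, 49 mm in diameter (51 over the ribs), 34 mm tall, about 40 g, loose but locked on the neck at the start; grip it across its sides at any yaw. Origin: centre of its lower edge, z up; when locked this lies 148 mm above the bottle's origin (22 mm below the rim), x axis parallel to the bottle's x. Pressed, its lower edge still stays 18 mm above the shoulder.
- cap_top (a point): centre of the cap's flat top, 34 mm above the cap's origin. The plug pushes the cap up with about 7 N; pressed, it sinks 6 mm to a firm stop at about 12 N. It turns only when at least 4 mm down, and only counter-clockwise from above (positive about z). Keep it pressed for the first 41 degrees; it lifts off freely between 41 and 79 degrees (aim for 60), where a stop ends the turn.
- corked: bystander: short square corked flask, 54 x 54 x 108 mm, loose in a rack socket. Origin: centre of underside.
- holder_a: bystander: ivory-white porcelain incense-stick holder, round, 48 mm wide, 55 mm tall, loose in a rack socket. Origin: centre of underside.
- holder_b: bystander: the same porcelain holder, on the shelf on the robot's side of the rack. Origin: centre of underside.
- holder_c: bystander: the same porcelain holder, on the shelf beyond the rack. Origin: centre of underside.
- bowl: bystander: brass singing bowl, 124 mm wide, 65 mm tall, left of the rack. Origin: centre of underside.
- striker: bystander: maple striker lying on the shelf beyond the rack, about 180 x 22 x 22 mm along its x axis. Origin: on the shelf under its handle's middle.
- snuffer: bystander: copper snuffing cap, bell 52 mm wide, 52 mm tall, on the robot's side of the rack. Origin: centre of underside.
- stupa: bystander: sandstone stupa model, 90 x 90 mm foot, 118 mm tall, right of the rack. Origin: centre of underside.
Mind the look-alikes: they are no part of the job. Leave any black or blue look-alike of the cap alone.

How it is judged:
By the outcome, as a careful person would: the job done as asked, in the order asked, and still so for the second after the job is handed in, while the arm keeps its last pose, push and grip.
It also fails if it takes over 38 s, if anything falls off the work surface, if the arm or the gripper's body presses on something with over 40 N, if the wrist force passes 120 N, or if a joint passes its speed limit or range.

## Working session

There is one attempt and no reset: what is moved stays moved. The work goes in short steps, Python scripts to look and compute and a shell command to move; the robot and the scene stay as the last step left them, time stands still between calls to the robot, and variables do not carry over. Pictures are saved under pics/ and viewed, about 8 in all and at most 12, crops included, and the job is handed in when it is done.

```bash
mkdir -p pics; ls
python3 - <<'E'
from plant import *
import cv2,numpy as np,json
s=get_state(); print(s)
for n in("scene","top"):
    c=read_camera(n); cv2.imwrite(f"pics/{n}0.png",c["img"][...,::-1]); print(n,c["fov_y"],c["cx"],c["cy"],np.round(c["T"],4).tolist())
E
```

```text
pics
{'time': 0.0, 'qpos': array([ 1.18601165e+00,  2.87165100e-01,  1.57815093e+00, -2.94238056e-07,
        1.27858791e+00, -1.49986056e-01]), 'dq': array([-1.83165809e-05,  1.09700090e-03, -1.31190670e-03,  5.66916939e-05,
       -2.40993937e-03, -1.42572862e-03]), 'joint_efforts': array([-6.60587066e-04, -4.05996430e+01, -2.92614555e+01, -1.55752255e-04,
        5.85616770e-03, -1.36285198e-05]), 'eef_pos': array([0.15674056, 0.65584981, 0.2133617 ]), 'tcp_rot': array([ 0.55552754,  0.43728322, -0.43870304, -0.55471812]), 'contact_force': array([-0.31027564,  0.1597702 , -0.17309596]), 'wrist_torque': array([ 0.03938048, -0.04768932, -0.01765129]), 'opening': 1.0032576544902463}
scene 53.90763507818378 318.29705339086195 194.2761014597677 [[0.4243, 0.7514, -0.5053, 1.0903], [0.9055, -0.3568, 0.2298, -0.2318], [-0.0076, -0.555, -0.8318, 1.0347], [0.0, 0.0, 0.0, 1.0]]
top 52.533808975877506 317.9800036649234 196.85498613474584 [[-0.0171, -0.9872, 0.1589, 0.3939], [-0.9999, 0.0165, -0.0052, -0.0001], [0.0026, -0.1589, -0.9873, 1.1848], [0.0, 0.0, 0.0, 1.0]]
```

View pics/scene0.png

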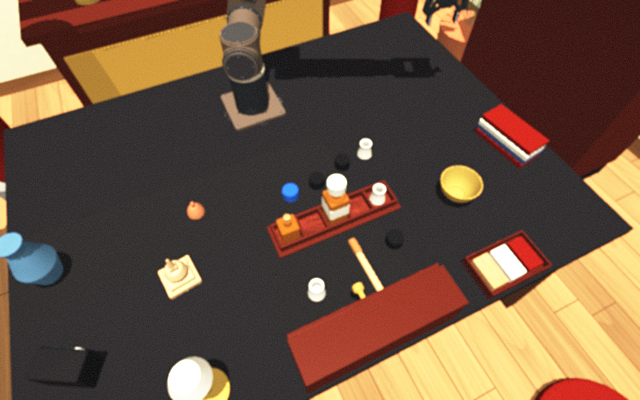

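View pics/top0.png

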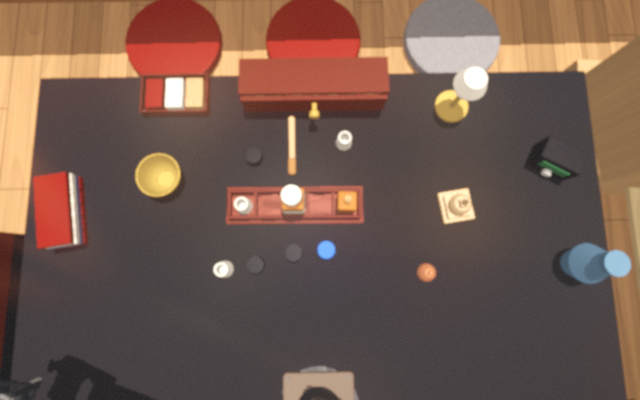

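The scene view shows the bottle with its white cap at about (337,184), in the middle socket. In the top view the cap is at about (291,194). The flask is on the right, a holder is on the left, and black and blue look-alikes sit on the robot's side.

```bash
cat > h.py <<'E'
import cv2,numpy as np
from plant import *
def ray(c,u,v):
    f=c["img"].shape[0]/2/np.tan(np.radians(c["fov_y"]/2)); T=np.array(c["T"])
    return T[:3,3],T[:3,:3]@np.array([(u-c["cx"])/f,(v-c["cy"])/f,1])
def onz(c,u,v,z):
    o,d=ray(c,u,v); return o+d*(z-o[2])/d[2]
def proj(c,p):
    f=c["img"].shape[0]/2/np.tan(np.radians(c["fov_y"]/2)); T=np.array(c["T"])
    q=T[:3,:3].T@(np.array(p)-T[:3,3]); return f*q[0]/q[2]+c["cx"],f*q[1]/q[2]+c["cy"]
def tri(a,b):
    A=[];B=[]
    for o,d in(a,b):
        d=d/np.linalg.norm(d);P=np.eye(3)-np.outer(d,d);A.append(P);B.append(P@o)
    x=np.linalg.solve(sum(A),sum(B)); return x,[np.linalg.norm(P@x-b) for P,b in zip(A,B)]
E
python3 - <<'E'
from h import *
cr=[]
R=[]
for n,(u,v) in(("scene",(337,184)),("top",(291,194))):
    c=read_camera(n); g=c["img"]
    m=((g.min(2)>150)&(np.ptp(g.astype(int),axis=2)<60)).astype(np.uint8)
    k,l,st,ce=cv2.connectedComponentsWithStats(m)
    for i in range(1,k):
        if abs(ce[i]-[u,v]).max()<30: print(n,st[i],ce[i],onz(c,*ce[i],.19))
    w=g[v-30:v+30,u-40:u+40]; cr.append(cv2.resize(w,None,fx=9,fy=9,interpolation=cv2.INTER_CUBIC)[...,::-1][:290+250])
    # rack: dark red corners
    h=cv2.cvtColor(g,cv2.COLOR_RGB2HSV)
    if n=="top":
        m=((g[...,0]>60)&(g[...,0].astype(int)>1.6*g[...,1])).astype(np.uint8); m[:150]=0;m[260:]=0;m[:,:200]=0;m[:,390:]=0
        pts=np.argwhere(m)[:,::-1].astype(np.float32); r=cv2.minAreaRect(pts); print(r); 
        P=[onz(c,*p,.04)[:2] for p in cv2.boxPoints(r)]; print(np.round(P,3)); P=np.array(P);print(P.mean(0),np.linalg.norm(np.diff(P,axis=0),axis=1))
cv2.imwrite("pics/crop1.png",cv2.resize(np.hstack(cr),(800,300)))
E
```

```text
scene [326 174  21  22 365] [336.18356164 184.14794521] [0.56841214 0.0575264  0.19      ]
scene [323 201  26  19 177] [335.8700565  211.75706215] [0.64381185 0.01896771 0.19      ]
top [280 184  22  22 373] [290.67560322 194.50670241] [0.56101192 0.0624585  0.19      ]
((294.4328918457031, 204.88070678710938), (37.337562561035156, 137.14405822753906), 89.5264892578125)
[[ 0.612  0.258]
 [ 0.609 -0.136]
 [ 0.501 -0.133]
 [ 0.504  0.255]]
[0.5564345  0.06124124] [0.39392715 0.10760856 0.38814923]
```

View pics/crop1.png

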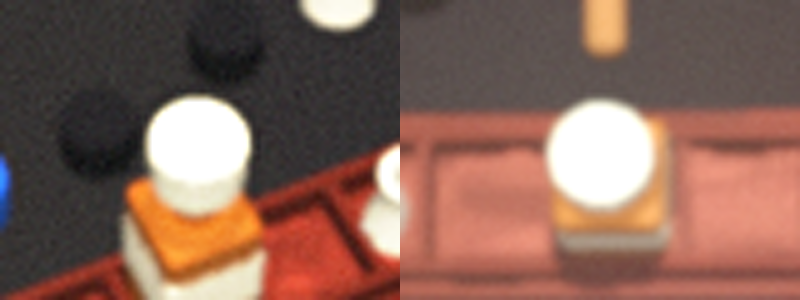

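The crops show the cap's top disc centred near (336.5,182) in the scene view and (290.8,194.2) in the top view.

Run:
```python
from h import *
from scipy.spatial.transform import Rotation as R
a=read_camera("scene");b=read_camera("top")
print(onz(a,336.4,182.2,.19),onz(b,290.8,194.2,.19),tri(ray(a,336.4,182.2),ray(b,290.8,194.2)))
s=get_state();M=R.from_quat(s["tcp_rot"]).as_matrix();print(np.round(M,3),s["eef_pos"])
```

```text
[0.56303983 0.06084834 0.19      ] [0.56178059 0.06214408 0.19      ] (array([0.56196051, 0.06189035, 0.18810458]), [np.float64(0.0003950523373482746), np.float64(0.00039505233734825606)])
[[ 0.233 -0.    -0.973]
 [ 0.973 -0.001  0.233]
 [-0.001 -1.     0.   ]] [0.15690571 0.65625238 0.21420908]
```

Both views agree to about 1 mm, which puts the cap top at (0.562, 0.0615, 0.19). I'll rise and transit now, then rotate −60° so there is room for the twist.

```bash
python3 -m inch '[{"x":-23,"z":-25,"y":-8},{"x":-23,"z":-25,"y":-8},{"x":-23,"z":-25,"y":-8},{"x":-23,"z":-25,"y":-8},{"x":-23,"z":-25,"y":-8}]' 60
python3 -m inch '[{"x":-23,"z":-25},{"x":-23,"z":-25},{"x":-23,"z":-25},{"x":-23,"z":-25},{"x":-23,"z":-25}]'
python3 -m inch '[{"x":-23,"z":-25},{"x":-23,"z":-25},{"x":-23,"z":-25},{"x":-23,"z":-25},{"x":-23,"z":-25}]'
python3 -m inch '[{"x":-23,"z":-25},{"x":-23,"z":-25},{"x":-23,"z":-25},{"x":-23,"z":-25},{"x":-23,"z":-25}]'
python3 -m inch '[{"ay":0.12},{"ay":0.12},{"ay":0.12},{"ay":0.12},{"ay":0.12}]'
python3 -m inch '[{"ay":0.12},{"ay":0.12},{"ay":0.12},{"ay":0.09},{}]'
cat > w.py <<'E'
from h import *
from scipy.spatial.transform import Rotation as R
import sys
s=get_state();M=R.from_quat(s["tcp_rot"]).as_matrix();p=s["eef_pos"]
t=np.array([.562,.0615,float(sys.argv[1])])
print("t",s["time"],"p",p.round(4),"F",s["contact_force"].round(1),"Mz",s["wrist_torque"].round(2),"open",s["opening"],"q",s["qpos"].round(2))
print("yaw",np.degrees(np.arctan2(M[1,0],M[0,0])),"down",M[:,1].round(4),"todo tool mm",(M.T@(t-p)*1000).round(1))
E
python3 w.py .165
```

```text
t 0.3 p [0.1569 0.6563 0.2142] F [-0.5 -0.1  0.8] Mz [0.03 0.01 0.02] open 1.0019195171372708 q [ 1.19  0.29  1.58  0.    1.28 -0.15]
yaw 76.547539101404 down [-4.e-04 -8.e-04 -1.e+00] todo tool mm [-484.2   49.6 -532.3]validation failed for argument at $[0]...
validation failed for argument at $[0]...
validation failed for argument at $[0]...
validation failed for argument at $[0]...
validation failed for argument at $[0]...
validation failed for argument at $[0]...
```

The rows were refused, so every key is probably needed. I'll try one full row.

```bash
python3 -m inch '[{"ax":0,"ay":0,"az":0,"x":-23,"y":-8,"z":-25,"hand":-1},{"ax":0,"ay":0,"az":0,"x":-23,"y":-8,"z":-25,"hand":-1},{"ax":0,"ay":0,"az":0,"x":-23,"y":-8,"z":-25,"hand":-1},{"ax":0,"ay":0,"az":0,"x":-23,"y":-8,"z":-25,"hand":-1},{"ax":0,"ay":0,"az":0,"x":-23,"y":-8,"z":-25,"hand":-1}]' 60; python3 w.py .165
```

```text
time: 0.72
eef_pos: [0.2523, 0.5142, 0.255]
tcp_rot: [0.555, 0.438, -0.438, -0.555]
contact_force: [1.0, 0.5, 0.6]
opening: 1.0
t 0.7167 p [0.2523 0.5142 0.255 ] F [1.  0.5 0.6] Mz [-0.09 -0.02 -0.01] open 1.000053053032362 q [ 0.94  0.03  1.79 -0.    1.32 -0.4 ]
yaw 76.57690157044625 down [ 1.e-04 -1.e-04 -1.e+00] todo tool mm [-368.4   90.1 -406.3]
```

```bash
python3 -m inch '[{"ax":0,"ay":0,"az":0,"x":-24,"y":0,"z":-27,"hand":-1},{"ax":0,"ay":0,"az":0,"x":-24,"y":0,"z":-27,"hand":-1},{"ax":0,"ay":0,"az":0,"x":-24,"y":0,"z":-27,"hand":-1},{"ax":0,"ay":0,"az":0,"x":-24,"y":0,"z":-27,"hand":-1},{"ax":0,"ay":0,"az":0,"x":-24,"y":0,"z":-27,"hand":-1}]' >/dev/null
python3 -m inch '[{"ax":0,"ay":0,"az":0,"x":-24,"y":0,"z":-27,"hand":-1},{"ax":0,"ay":0,"az":0,"x":-24,"y":0,"z":-27,"hand":-1},{"ax":0,"ay":0,"az":0,"x":-24,"y":0,"z":-27,"hand":-1},{"ax":0,"ay":0,"az":0,"x":-24,"y":0,"z":-27,"hand":-1},{"ax":0,"ay":0,"az":0,"x":-24,"y":0,"z":-27,"hand":-1}]' >/dev/null
python3 -m inch '[{"ax":0,"ay":0,"az":0,"x":-24,"y":0,"z":-27,"hand":-1},{"ax":0,"ay":0,"az":0,"x":-24,"y":0,"z":-27,"hand":-1},{"ax":0,"ay":0,"az":0,"x":-24,"y":0,"z":-27,"hand":-1},{"ax":0,"ay":0,"az":0,"x":-24,"y":0,"z":-27,"hand":-1},{"ax":0,"ay":0,"az":0,"x":-24,"y":0,"z":-27,"hand":-1}]' >/dev/null
python3 -m inch '[{"ax":0,"ay":0.12,"az":0,"x":0,"y":0,"z":0,"hand":-1},{"ax":0,"ay":0.12,"az":0,"x":0,"y":0,"z":0,"hand":-1},{"ax":0,"ay":0.12,"az":0,"x":0,"y":0,"z":0,"hand":-1},{"ax":0,"ay":0.12,"az":0,"x":0,"y":0,"z":0,"hand":-1},{"ax":0,"ay":0.12,"az":0,"x":0,"y":0,"z":0,"hand":-1}]' >/dev/null
python3 -m inch '[{"ax":0,"ay":0.12,"az":0,"x":0,"y":0,"z":0,"hand":-1},{"ax":0,"ay":0.12,"az":0,"x":0,"y":0,"z":0,"hand":-1},{"ax":0,"ay":0.12,"az":0,"x":0,"y":0,"z":0,"hand":-1},{"ax":0,"ay":0.09,"az":0,"x":0,"y":0,"z":0,"hand":-1},{"ax":0,"ay":0,"az":0,"x":0,"y":0,"z":0,"hand":-1}]' >/dev/null
python3 w.py .165
```

```text
t 2.8 p [0.5619 0.0712 0.2547] F [ 0.1 -0.2 -0. ] Mz [0.04 0.04 0.02] open 0.9999385632394298 q [-0.05  0.02  1.8   0.    1.32 -0.34]
yaw 16.299175749273303 down [-0.  0. -1.] todo tool mm [-2.6 89.7 -9.4]
```

```bash
python3 -m inch '[{"ax":0,"ay":0,"az":0,"x":-2.6,"y":0,"z":-9.4,"hand":-1},{"ax":0,"ay":0,"az":0,"x":0,"y":20,"z":0,"hand":-1},{"ax":0,"ay":0,"az":0,"x":0,"y":20,"z":0,"hand":-1},{"ax":0,"ay":0,"az":0,"x":0,"y":10,"z":0,"hand":-1},{"ax":0,"ay":0,"az":0,"x":0,"y":0,"z":0,"hand":-1}]' 
python3 -m inch '[{"ax":0,"ay":0,"az":0,"x":0,"y":10,"z":0,"hand":-1},{"ax":0,"ay":0,"az":0,"x":0,"y":10,"z":0,"hand":-1},{"ax":0,"ay":0,"az":0,"x":0,"y":10,"z":0,"hand":-1},{"ax":0,"ay":0,"az":0,"x":0,"y":10,"z":0,"hand":-1},{"ax":0,"ay":0,"az":0,"x":0,"y":0,"z":0,"hand":-1}]' 
python3 w.py .165
python3 - <<'E'
from h import *
cr=[]
for n in("scene","top"):
    c=read_camera(n);u,v=map(int,proj(c,[.562,.0615,.18]));cr.append(cv2.resize(c["img"][v-35:v+25,u-40:u+40],(400,300),interpolation=cv2.INTER_CUBIC)[...,::-1])
cv2.imwrite("pics/crop2.png",np.hstack(cr))
E
```

```text
time: 3.22
eef_pos: [0.5602, 0.061, 0.2014]
tcp_rot: [-0.699, -0.099, 0.103, 0.7]
contact_force: [-0.0, 0.3, -0.4]
opening: 0.998
time: 3.63
eef_pos: [0.5605, 0.0616, 0.1618]
tcp_rot: [-0.7, -0.099, 0.102, 0.7]
contact_force: [-0.2, 1.1, -0.5]
opening: 0.999
t 3.6333 p [0.5605 0.0616 0.1618] F [-0.2  1.1 -0.5] Mz [-0.03  0.02  0.06] open 0.9988961655499445 q [-0.07  0.1   1.9  -0.    1.15 -0.36]
yaw 16.399428965815204 down [-4.6e-03  3.0e-04 -1.0e+00] todo tool mm [ 1.4 -3.2 -0.5]
```

View pics/crop2.png

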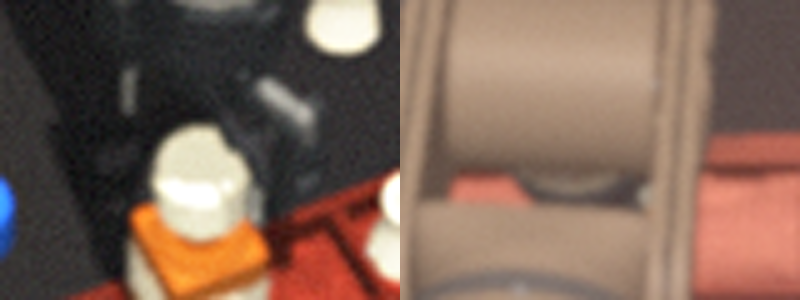

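The scene crop shows the cap at about (200,185), between the open fingers, with nothing touched. In the top view the arm hides it. I'll raise 3 mm and close.

```bash
python3 -m inch '[{"ax":0,"ay":0,"az":0,"x":1,"y":-3,"z":0,"hand":-1},{"ax":0,"ay":0,"az":0,"x":0,"y":0,"z":0,"hand":1},{"ax":0,"ay":0,"az":0,"x":0,"y":0,"z":0,"hand":1},{"ax":0,"ay":0,"az":0,"x":0,"y":0,"z":0,"hand":1},{"ax":0,"ay":0,"az":0,"x":0,"y":0,"z":0,"hand":1}]' 60
python3 -m inch '[{"ax":0,"ay":0,"az":0,"x":0,"y":0,"z":0,"hand":1},{"ax":0,"ay":0,"az":0,"x":0,"y":0,"z":0,"hand":1},{"ax":0,"ay":0,"az":0,"x":0,"y":0,"z":0,"hand":1},{"ax":0,"ay":0,"az":0,"x":0,"y":0,"z":0,"hand":1},{"ax":0,"ay":0,"az":0,"x":0,"y":0,"z":0,"hand":1}]' 60
python3 w.py .165
```

```text
time: 4.15
eef_pos: [0.5631, 0.0616, 0.1689]
tcp_rot: [0.7, 0.101, -0.101, -0.7]
contact_force: [-2.6, -0.7, 6.5]
opening: 0.52
time: 4.57
eef_pos: [0.5631, 0.0617, 0.1692]
tcp_rot: [0.7, 0.101, -0.101, -0.7]
contact_force: [-3.2, -0.3, 5.3]
opening: 0.518
t 4.5667 p [0.5631 0.0617 0.1692] F [-3.2 -0.3  5.3] Mz [-0.09  0.49 -0.03] open 0.518238506397303 q [-0.07  0.09  1.89 -0.    1.16 -0.36]
yaw 16.39782753254655 down [ 0.e+00 -4.e-04 -1.e+00] todo tool mm [-1.1  4.2  0.2]
```

```bash
python3 -m inch '[{"ax":0,"ay":0,"az":0,"x":0,"y":2,"z":0,"hand":1},{"ax":0,"ay":0,"az":0,"x":0,"y":2,"z":0,"hand":1},{"ax":0,"ay":0,"az":0,"x":0,"y":2,"z":0,"hand":1},{"ax":0,"ay":0,"az":0,"x":0,"y":0,"z":0,"hand":1}]' 60
python3 -m inch '[{"ax":0,"ay":0,"az":0,"x":0,"y":1,"z":0,"hand":1},{"ax":0,"ay":0,"az":0,"x":0,"y":0,"z":0,"hand":1}]' 60
python3 w.py .165
```

```text
time: 4.9
eef_pos: [0.5632, 0.0616, 0.1642]
tcp_rot: [0.7, 0.101, -0.101, -0.7]
contact_force: [-6.2, -0.2, 11.2]
opening: 0.521
time: 5.07
eef_pos: [0.5632, 0.0616, 0.1637]
tcp_rot: [0.7, 0.101, -0.101, -0.7]
contact_force: [-5.6, 0.5, 11.6]
opening: 0.52
t 5.0667 p [0.5632 0.0616 0.1637] F [-5.6  0.5 11.6] Mz [-0.08  1.    0.03] open 0.5195900695572875 q [-0.07  0.1   1.89 -0.    1.15 -0.36]
yaw 16.405148147412365 down [ 1.e-04 -6.e-04 -1.e+00] todo tool mm [-1.2 -1.3  0.2]
```

```bash
python3 -m inch '[{"ax":0,"ay":0,"az":0,"x":-1.5,"y":2,"z":0,"hand":1},{"ax":0,"ay":0,"az":0,"x":0,"y":2,"z":0,"hand":1},{"ax":0,"ay":0,"az":0,"x":0,"y":0,"z":0,"hand":1}]' 60
python3 w.py .165
```

```text
time: 5.32
eef_pos: [0.5633, 0.0616, 0.163]
tcp_rot: [0.7, 0.102, -0.099, -0.7]
contact_force: [-6.8, 1.8, 17.6]
opening: 0.514
t 5.3167 p [0.5633 0.0616 0.163 ] F [-6.8  1.8 17.6] Mz [ 0.17  1.41 -0.01] open 0.514359894395184 q [-0.07  0.1   1.9   0.    1.15 -0.36]
yaw 16.401370772529866 down [ 3.9e-03  2.0e-04 -1.0e+00] todo tool mm [-1.3 -2.   0.3]
```

It's at the firm stop, 6 mm down at 17 N. I'll twist now.

```bash
python3 -m inch '[{"ax":0,"ay":-0.08,"az":0,"x":0,"y":0,"z":0,"hand":1},{"ax":0,"ay":-0.08,"az":0,"x":0,"y":0,"z":0,"hand":1},{"ax":0,"ay":-0.08,"az":0,"x":0,"y":0,"z":0,"hand":1}]' 60
python3 w.py .165
```

```text
time: 5.57
eef_pos: [0.5639, 0.0615, 0.163]
tcp_rot: [0.683, 0.187, -0.183, -0.682]
contact_force: [-5.4, 0.6, 18.6]
opening: 0.521
t 5.5667 p [0.5639 0.0615 0.163 ] F [-5.4  0.6 18.6] Mz [ 0.04  1.08 -0.15] open 0.5213474396113056 q [-0.07  0.1   1.9   0.    1.14 -0.6 ]
yaw 30.35048158177865 down [ 6.e-03  1.e-04 -1.e+00] todo tool mm [-1.7 -2.   0.9]
```

```bash
python3 -m inch '[{"ax":0,"ay":-0.08,"az":0,"x":0,"y":0,"z":0,"hand":1},{"ax":0,"ay":-0.08,"az":0,"x":0,"y":0,"z":0,"hand":1},{"ax":0,"ay":-0.08,"az":0,"x":0,"y":0,"z":0,"hand":1},{"ax":0,"ay":-0.08,"az":0,"x":0,"y":0,"z":0,"hand":1},{"ax":0,"ay":-0.08,"az":0,"x":0,"y":0,"z":0,"hand":1}]' 60
python3 w.py .165
python3 -m inch '[{"ax":0,"ay":-0.08,"az":0,"x":0,"y":0,"z":0,"hand":1},{"ax":0,"ay":-0.08,"az":0,"x":0,"y":0,"z":0,"hand":1},{"ax":0,"ay":-0.08,"az":0,"x":0,"y":0,"z":0,"hand":1},{"ax":0,"ay":-0.08,"az":0,"x":0,"y":0,"z":0,"hand":1},{"ax":0,"ay":-0.08,"az":0,"x":0,"y":0,"z":0,"hand":1}]' 60
python3 w.py .165
python3 - <<'E'
from h import *
c=read_camera("scene");u,v=map(int,proj(c,[.562,.0615,.18]));cv2.imwrite("pics/crop3.png",cv2.resize(c["img"][v-35:v+25,u-40:u+40],(480,360),interpolation=cv2.INTER_CUBIC)[...,::-1])
E
```

```text
time: 5.98
eef_pos: [0.5639, 0.0613, 0.163]
tcp_rot: [0.633, 0.319, -0.315, -0.631]
contact_force: [-6.3, 0.7, 18.6]
opening: 0.523
t 5.9833 p [0.5639 0.0613 0.163 ] F [-6.3  0.7 18.6] Mz [-0.05  1.05 -0.1 ] open 0.5230554715530304 q [-0.07  0.1   1.9  -0.    1.14 -1.  ]
yaw 53.27723987602257 down [ 6.e-03 -5.e-04 -1.e+00] todo tool mm [-1.  -2.   1.7]
time: 6.4
eef_pos: [0.564, 0.0611, 0.163]
tcp_rot: [0.558, 0.438, -0.435, -0.555]
contact_force: [-5.3, -0.8, 18.1]
opening: 0.522
t 6.4 p [0.564  0.0611 0.163 ] F [-5.3 -0.8 18.1] Mz [-0.05  0.96 -0.11] open 0.5220760996632995 q [-0.07  0.1   1.9  -0.    1.14 -1.4 ]
yaw 76.18789027976392 down [ 6.3e-03 -7.0e-04 -1.0e+00] todo tool mm [-0.1 -2.   2. ]
```

View pics/crop3.png

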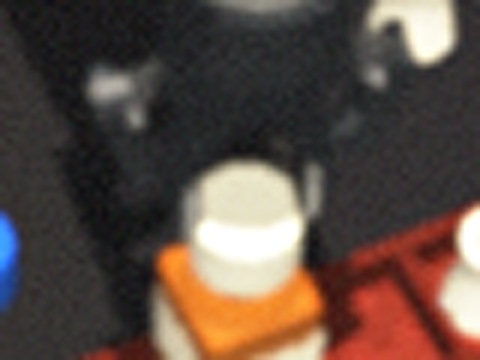

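The cap has turned 60° with low torque and no slip, and it still sits level on the neck at about (245,210) in the crop. I'll lift gently.

```bash
python3 -m inch '[{"ax":0,"ay":0,"az":0,"x":0,"y":-4,"z":0,"hand":1},{"ax":0,"ay":0,"az":0,"x":0,"y":-4,"z":0,"hand":1},{"ax":0,"ay":0,"az":0,"x":0,"y":-4,"z":0,"hand":1},{"ax":0,"ay":0,"az":0,"x":0,"y":-4,"z":0,"hand":1},{"ax":0,"ay":0,"az":0,"x":0,"y":0,"z":0,"hand":1}]' 60
python3 w.py .251
```

```text
time: 6.87
eef_pos: [0.5618, 0.0613, 0.1733]
tcp_rot: [0.558, 0.435, -0.435, -0.557]
contact_force: [-1.4, 0.5, -0.6]
opening: 0.516
t 6.8667 p [0.5618 0.0613 0.1733] F [-1.4  0.5 -0.6] Mz [-0.01 -0.05 -0.03] open 0.5163593188008089 q [-0.07  0.08  1.89  0.    1.17 -1.4 ]
yaw 75.97033358528368 down [ 9.e-04  0.e+00 -1.e+00] todo tool mm [  0.2 -77.7  -0.2]
```

```bash
python3 -m inch '[{"ax":0,"ay":0,"az":0,"x":0,"y":-8,"z":0,"hand":1},{"ax":0,"ay":0,"az":0,"x":0,"y":-8,"z":0,"hand":1},{"ax":0,"ay":0,"az":0,"x":0,"y":-8,"z":0,"hand":1},{"ax":0,"ay":0,"az":0,"x":0,"y":-8,"z":0,"hand":1},{"ax":0,"ay":0,"az":0,"x":0,"y":-8,"z":0,"hand":1}]' 60
python3 -m inch '[{"ax":0,"ay":0,"az":0,"x":0,"y":-12,"z":0,"hand":1},{"ax":0,"ay":0,"az":0,"x":0,"y":-12,"z":0,"hand":1},{"ax":0,"ay":0,"az":0,"x":0,"y":-9,"z":0,"hand":1},{"ax":0,"ay":0,"az":0,"x":0,"y":-4,"z":0,"hand":1},{"ax":0,"ay":0,"az":0,"x":0,"y":0,"z":0,"hand":1}]' 60
python3 w.py .251
python3 - <<'E'
from h import *
c=read_camera("scene");u,v=map(int,proj(c,[.562,.0615,.22]));print(u,v)
for z in(.272,.238,.178,.185):print(z,proj(c,[.5625,.0615,z]))
cv2.imwrite("pics/crop4.png",cv2.resize(c["img"][v-45:v+45,u-60:u+60],(800,600),interpolation=cv2.INTER_CUBIC)[...,::-1])
E
```

```text
time: 7.28
eef_pos: [0.5617, 0.0613, 0.2138]
tcp_rot: [0.557, 0.435, -0.435, -0.557]
contact_force: [-0.8, 0.1, -0.5]
opening: 0.515
time: 7.7
eef_pos: [0.5624, 0.0613, 0.2517]
tcp_rot: [0.558, 0.436, -0.434, -0.557]
contact_force: [0.0, 0.0, -0.6]
opening: 0.522
t 7.7 p [0.5624 0.0613 0.2517] F [ 0.   0.  -0.6] Mz [ 0.02 -0.    0.  ] open 0.5216153204665083 q [-0.07  0.02  1.81 -0.    1.31 -1.4 ]
yaw 75.97401668755931 down [ 3.2e-03 -2.0e-04 -1.0e+00] todo tool mm [0.1 0.7 0.5]
336 175
0.272 (np.float64(337.56113258581263), np.float64(162.61272909674722))
0.238 (np.float64(337.1162843586199), np.float64(170.957306603064))
0.178 (np.float64(336.38989933926007), np.float64(184.5830236970199))
0.185 (np.float64(336.4710550105402), np.float64(183.06068473357604))
```

View pics/crop4.png

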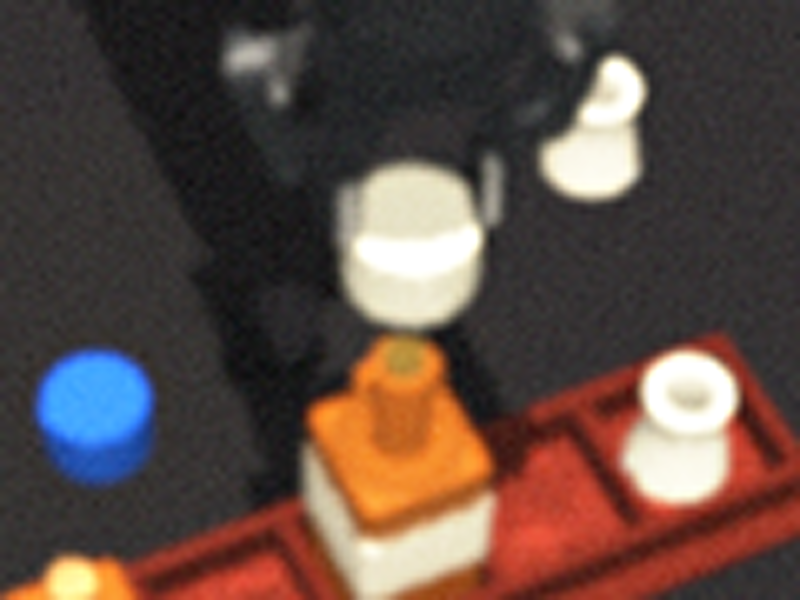

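The crop shows the bare neck with its brass plug at (405,355). The cap is upright between the pads, centred at about (412,245), and its edges match a lower edge 60 mm above the rim. The bystanders in this crop have not moved. I'll let it settle and hand in.

```bash
python3 -m inch '[{"ax":0,"ay":0,"az":0,"x":0,"y":0,"z":0,"hand":1},{"ax":0,"ay":0,"az":0,"x":0,"y":0,"z":0,"hand":1},{"ax":0,"ay":0,"az":0,"x":0,"y":0,"z":0,"hand":1}]' 60
python3 w.py .251
python3 -c "from plant import *;print(sign_off())"
```

```text
time: 8.0
eef_pos: [0.5612, 0.0613, 0.2488]
tcp_rot: [-0.557, -0.435, 0.436, 0.558]
contact_force: [0.2, 0.5, -1.0]
opening: 0.517
t 8.0 p [0.5612 0.0613 0.2488] F [ 0.2  0.5 -1. ] Mz [ 0.   -0.    0.03] open 0.5170467417955408 q [-0.07  0.02  1.81  0.    1.31 -1.4 ]
yaw 75.97429881627711 down [-1.7e-03  1.0e-04 -1.0e+00] todo tool mm [ 0.3 -2.2 -0.7]
the job is handed in; nothing more can be done
None
```

The cap is off the lamp-oil bottle and held upright in the gripper over the mouth. I handed the job in at 8.0 s with a 60 N grip, and `sign_off()` gave no verdict.

- **Opening:** I gripped the cap and pressed it about 6 mm down to its firm stop, at roughly 18 N. I turned it 60° counter-clockwise while it was down, with about 0.1 N m of torque and no sign of slip, then lifted it straight off.
- **Height and centring:** in the last picture the neck was bare, and the cap's edges fit a lower edge about 60 mm above the rim. The cap looked centred to about 1–2 mm.
- **Settling:** after that picture the measured height dropped 3 mm, to about 58 mm clear, and the position shifted about 1 mm in x. I took this as settling and did not correct it. The wrist force was about 1 N, consistent with holding just the cap.
- **Disagreements:** during the press and twist there was a steady sideways force of about 6 N, meaning the grip was 1–2 mm off the bottle's axis. It disappeared once the cap was free.
- **Other objects:** the holders in view and the blue look-alike had not visibly moved in the last crop. I did not take a final picture of the rest of the shelf, but the arm met no contact there.

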